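Emboss the blue sample tag

TASK

Pick up the orange-handled embossing die from its round mat and emboss the blue sample tag: set the die squarely inside the tag's white frame, its long side along the frame's long side, press straight down, gently, until the sprung anvil under the tag is right down, and hold it steady there for about a second. Then lift it straight up without letting the die or the tag slide, and stand the die upright on the middle of its mat again. Leave the green tag (already embossed), the bottle, the beaker and the jar alone.

Things in the scene. Friction and masses are not known exactly. Their poses are not given: they have to be found in the camera images.
- die_grip (a point): centre of the orange handle of the embossing die (a loose hand tool, about 0.25 kg, standing upright). The handle is a block 38 mm along x, 24 mm along y and 56 mm high, with flat sides; pinch it across the 24 mm. This point is on the die's axis, 92 mm above the flat underside of the steel foot; the die is 120 mm tall. Below the handle, 58 to 64 mm above the underside, is a black thumb guard 56 x 46 mm on which fingertips may bear. z points up along the die.
- die_foot (a point): centre of the underside (the embossing face) of the same die; the steel foot is 48 mm along x, 28 mm along y. z points up along the die's axis; half a turn about z makes no difference.
- tag_blue_top (a point): centre of the upper face of the blue aluminium tag, which is also the centre of its white frame. The tag, 90 mm along x, 60 mm along y, 3 mm thick, lies loose on its anvil with its upper face 45 mm above the table; the frame is 60 mm along x by 40 mm along y; half a turn makes no difference. The anvil (86 x 56 mm, rubber-faced) stands in the middle of a grey fixed base 130 x 100 x 28 mm. z up.
- anvil_blue (a joint): how far the anvil under the blue tag is pressed down, m: 0 up, 0.008 fully down on its hard stop. The spring pushes back with 5 N at the start, rising evenly to 12 N fully down (the die's own weight, 2 to 3.5 N, counts towards this). It springs up again by itself. More than 45 N on the tag would ruin it.
- tag_green_top (a point): centre of the upper face of the green tag, of the same size, in an identical fixture; it already carries a pattern of dots and must not be touched. The two fixtures may change places.
- mat_top (a point): centre of the upper face of the round light-grey rubber parking mat, 90 mm across, 4 mm thick, fixed to the table, on which the die stands at the start.
- bottle: amber glass bottle with a black cap, 72 mm across, 160 mm tall, standing on the table; origin at the middle of its underside. To be left alone.
- beaker: empty clear glass beaker, 68 mm across, 85 mm tall; origin at the middle of its underside. To be left alone.
- jar: whitish jar with a blue cap, 66 mm across, 85 mm tall; origin at the middle of its underside. To be left alone.
There are look-alikes about, which are no part of the job. What is meant by the part that bears mat_top is not brown, and is the larger of those in its own colour. What is shaped like the part that bears die_grip but brown is not meant.

How it is judged:
By the outcome, as a careful person would: the job done as asked, in the order asked, and still so for the second after the job is handed in, with the robot touching nothing.
It also fails if it takes over 53 s, if anything falls off the work surface, if the arm or the gripper's body presses on something with over 40 N, if the wrist force passes 120 N, or if a joint passes its speed limit or range.

ROBOT

A 6-joint arm with a two-finger parallel gripper is mounted at the origin on the work surface. World frame = base frame: x ahead of the robot, y to its left, z up, the work surface at z = 0. Lengths are in mm, angles in rad, forces in N, time in s.
With the tool pointing down it reaches from about 350 to 725 mm from the base axis. Payload 6 kg.
Tool frame: the origin (TCP) lies at the very end of the fingers, on their centre line; the grasp point (between the pads) lies 19 mm behind it; z points along the fingers, y is the direction in which the jaws open and shut (so a half turn about z gives the same grasp; the last joint's range is limited). The gripper opens to 85 mm and grips with 20 to 120 N. Pads are 22 mm wide; open, the fingers measure 114 mm over their backs; the gripper's body (76 mm by 85 mm) begins 54 mm behind the grasp point. The pads swing forward as they close: fully open they stand 13 mm farther back than shut.
Start: joints at [-0.943, 0.04, 0.085, 0, -1.615, -0.334], TCP at [173.764, -574.264, 231.261] pointing down, gripper open.
Joint ranges: [-2.56, 2.56], [-1.29, 2.01], [-1.08, 1.49], [-3.29, 1.98], [-2.81, -0.18], [-2.99, 2.99]. Speed limits (rad/s): [2.57, 2.57, 3.01, 3.14, 3.14, 3.14].

INTERFACE

Orientations are given as a unit quaternion [w, x, y, z].
In Python, from plant import telemetry, imaging, robot gives the robot as it stands.
- The arm moves only by the tool servo_tool, never from a script. Its argument "commands" is a list of rows, each an object of numbers: "tx", "ty", "tz": the shift along the tool's x, y, z in cm; "wx", "wy", "wz": the turn, a rotation vector about the tool's x, y, z in degrees; "claw": the opening, from -1 (shut) to 1 (fully open). In form: [{"tx": .., "ty": .., "tz": .., "wx": .., "wy": .., "wz": .., "claw": ..}, ...]. A call has 1 to 12 rows; each row is the pose to reach, as a shift and turn from the pose commanded when the call began, along the tool's axes at that moment; what a row does not reach only later rows make up. A row lasts 1/10 s, in which the tool goes at most 50 mm and 8.59 degrees, less where a joint would pass 70% of its speed; a pose out of reach is approached as far as the arm can. A call with a gripper value outside its range is refused whole. The fingers move at their own pace and stop on an object; "newtons" is the grip in N (left out, the last holds). Time passes only in rows, so rows that repeat a pose let the fingers close. It gives the time, the measured TCP pose, the force and the opening at its end, in the units of the state.
- telemetry.state(): the state, without advancing time (a new reading comes with each control period).
- imaging.snapshot(name): name is "scene" or "top" or "wrist"; returns a dict with "color" (420x560x3 uint8, red, green, blue), "vertical_fov" (degrees; the focal length in pixels is half the picture's height over the tangent of half this angle, whatever the lens; pixels are square), "cx", "cy" (the principal point, pixels), "R" (3x3) and "t" (3): a world point X has camera coordinates R X + t. Camera axes: x right, y down, z forward; pixel columns grow to the right and rows downward; lengths in mm; the calibration is good to about 2 mm. A picture is of the moment at which its call begins. There is no depth.
- robot.job_done(): hands the job in, once; it reports no verdict.
The state is a dict: "time_s": time; "joint_positions": joint angles; "joint_vel": joint speeds; "joint_torque": joint torques, N m; "tcp_pos": TCP position; "eef_rot": TCP orientation; "ft_force": force on the tool from outside, world axes, zero at the start; "torque": the same for the moment, N m; "opening": opening from 0.0 (shut) to 1.0 (fully open).
Only numpy, scipy, OpenCV 4.12 (cv2) and the standard library are available. Lean on these libraries where they do the work, as an engineer would, in place of code of your own. Each camera call takes 0.05 s, during which the arm holds its last target. There are 200 camera calls.

## Working session

There is one attempt and no reset: what is moved stays moved. The work goes in short steps, Python scripts to look and compute and a tool call to move; the robot and the scene stay as the last step left them, time stands still between calls to the robot, and variables do not carry over. Pictures are saved under pics/ and viewed, on a budget of 10 in all, crops included, one or two more only if the job needs it, and the job is handed in when it is done.

Besides the shell and the picture viewer there is one more tool, called after "Request:" by a JSON object that holds its "fn" and its "kwargs". servo_tool: Moves the arm, as the interface text tells. Its arguments: {"type":"object","properties":{"commands":{"type":"array"},"newtons":{"type":"number"}},"required":["commands"]}

```bash
ls; mkdir -p pics
cat > h.py <<'E'
import numpy as np, cv2
from plant import telemetry, imaging, robot
def snap(n,f=None):
    s=imaging.snapshot(n); s['R']=np.array(s['R']); s['t']=np.array(s['t'])
    if f: cv2.imwrite('pics/'+f,cv2.cvtColor(np.asarray(s['color']),cv2.COLOR_RGB2BGR))
    return s
def foc(s): return 210/np.tan(np.radians(s['vertical_fov'])/2)
def ray(s,u,v):
    d=s['R'].T@np.array([(u-s['cx'])/foc(s),(v-s['cy'])/foc(s),1]); return -s['R'].T@s['t'],d
def plane(s,u,v,z):
    c,d=ray(s,u,v); return c+d*(z-c[2])/d[2]
def proj(s,X):
    p=s['R']@np.array(X)+s['t']; return p[:2]/p[2]*foc(s)+[s['cx'],s['cy']]
E
python3 - <<'E'
from h import *
for n in('scene','top'):
    s=snap(n,n+'0.png'); print(n,foc(s),s['cx'],s['cy'],np.round(-s['R'].T@s['t']),np.round(s['R'],3).tolist())
    np.savez(n+'0.npz',**s)
a=cv2.imread('pics/scene0.png');b=cv2.imread('pics/top0.png')
cv2.imwrite('pics/both0.png',cv2.resize(np.vstack([a,b]),(0,0),fx=.714,fy=.714))
print(telemetry.state())
E
```

```text
pics
scene 389.93063530534056 280.0572864323588 206.92895140297085 [1452.  -83.  630.] [[0.024, 1.0, -0.006], [0.516, -0.018, -0.857], [-0.857, 0.018, -0.516]]
top 421.7931338586394 282.4828278686108 206.92761052781356 [ 427.  -48. 1096.] [[0.013, -1.0, 0.02], [-0.991, -0.015, -0.13], [0.131, -0.019, -0.991]]
{'time_s': 0.1, 'joint_positions': array([-9.43287049e-01,  4.07431720e-02,  8.38959782e-02, -3.59395139e-04,
       -1.61551559e+00, -3.33695676e-01]), 'joint_vel': array([-0.00064974, -0.00224425,  0.00236812,  0.00372349,  0.00077304,
        0.00017821]), 'joint_torque': array([-6.10419520e-03, -3.69342649e+01,  3.48282909e+01,  6.95181772e+00,
       -4.56102047e-03,  6.60865624e-06]), 'tcp_pos': array([ 173.72425724, -573.9848624 ,  230.38509327]), 'eef_rot': array([-2.02909251e-04, -1.46386717e-01,  9.89227114e-01,  7.77496563e-04]), 'ft_force': array([-0.29950651, -0.34902697,  0.15444981]), 'torque': array([ 0.01063926, -0.02342398,  0.04804139]), 'opening': 0.9973052245098915}
```

View pics/top0.png

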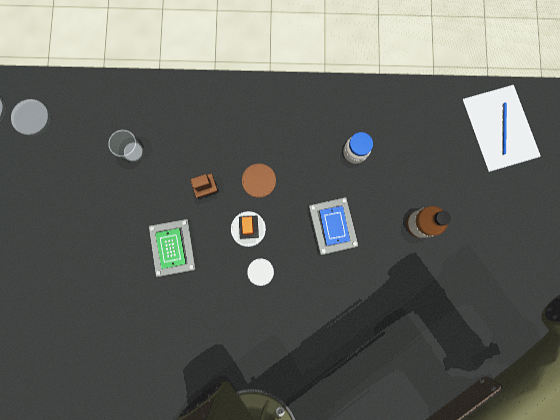

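View pics/scene0.png

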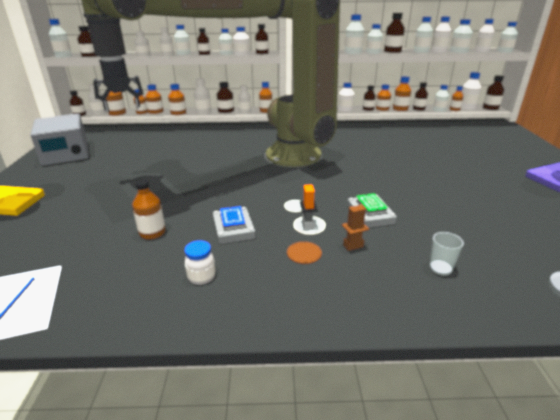

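The top view shows the die at about (248,227) on the larger white mat, the blue tag at (334,226), the green tag at (171,248) and the bottle at (430,220). The scene view agrees. Next I'll measure them.

```bash
cat >> h.py <<'E'
def blob(m,box=None,k=3):
    m=m.astype(np.uint8)*255
    if box: z=np.zeros_like(m); x0,y0,x1,y1=box; z[y0:y1,x0:x1]=m[y0:y1,x0:x1]; m=z
    m=cv2.morphologyEx(m,cv2.MORPH_CLOSE,np.ones((k,k)))
    c,_=cv2.findContours(m,cv2.RETR_EXTERNAL,cv2.CHAIN_APPROX_NONE)
    return max(c,key=cv2.contourArea)[:,0].astype(float)
def hsv(s): return cv2.cvtColor(np.asarray(s['color']),cv2.COLOR_RGB2HSV)
def rect(s,c,z):
    P=np.array([plane(s,u,v,z)[:2] for u,v in c],np.float32)
    (x,y),(w,h),a=cv2.minAreaRect(P)
    if w<h: w,h,a=h,w,a+90
    return np.round([x,y,w,h,(a+90)%180-90],1)
def masks(s):
    H,S,V=np.moveaxis(hsv(s),2,0)
    return dict(orange=(H>=8)&(H<20)&(S>180)&(V>200),blue=(H>100)&(H<125)&(S>120)&(V>100),green=(H>45)&(H<80)&(S>100),white=(S<40)&(V>190))
E
python3 - <<'E'
from h import *
s=dict(np.load('top0.npz')); m=masks(s)
print('tag',rect(s,blob(m['blue'],(300,190,365,260),9),45))
print('green',rect(s,blob(m['green'],(140,210,205,280),9),45))
print('mat',rect(s,blob(m['white'],(228,205,270,250),3),4), cv2.boundingRect(blob(m['white'],(228,205,270,250),3).astype(np.int32)))
print('handle@124',rect(s,blob(m['orange'],(228,205,270,250),3),124))
E
python3 - <<'E'
from h import *
t=dict(np.load('top0.npz')); s=dict(np.load('scene0.npz'))
for n,p in dict(bottlecap=(443,218,160),jar=(361,144,85),beaker=(123,143,85),brown=(203,181,120)).items(): print(n,plane(t,*p).round())
m=masks(s); c=blob(m['orange'],(295,175,325,212)); print('orange scene',cv2.boundingRect(c.astype(np.int32)))
c=blob(m['blue'],(205,195,255,235),9); print('tag scene',rect(s,c,45))
E
```

```text
tag [ 521.5 -198.6   90.    59.6   11.7]
green [459.5 208.   89.8  59.2  12.3]
mat [513.4  21.   88.3  87.5  45.9] (231, 212, 35, 35)
handle@124 [529.9   6.5   3.3   1.6  45.9]
bottlecap [ 531. -427.  160.]
jar [ 720. -260.   85.]
beaker [712. 325.  85.]
brown [614. 120. 120.]
orange scene (304, 184, 10, 10)
tag scene [ 522.4 -199.4  102.7   59.2   11.3]
```

```bash
cat >> h.py <<'E'
from scipy.spatial.transform import Rotation as Ro
def toolR(st=None):
    q=(st or telemetry.state())['eef_rot']; return Ro.from_quat([q[1],q[2],q[3],q[0]]).as_matrix()
def go(X,yaw=None):
    "tool-axis shift in cm to world TCP X; wz so tool x lies along world yaw (mod 180); wx,wy to level"
    st=telemetry.state(); R=toolR(st); d=R.T@(np.array(X)-st['tcp_pos'])/10; o=np.zeros(3)
    if yaw is not None:
        best=None
        for k in(0,180):
            a=np.radians(yaw+k); T=np.array([[np.cos(a),np.sin(a),0],[np.sin(a),-np.cos(a),0],[0,0,-1]])
            w=np.degrees(Ro.from_matrix(R.T@T).as_rotvec())
            if best is None or np.linalg.norm(w)<np.linalg.norm(best): best=w
        o=best
    print('tcp',st['tcp_pos'].round(1),'t',st['time_s'],'q6',round(st['joint_positions'][5],2),'-> t cm',d.round(2),'w deg',o.round(2))
E
python3 - <<'E'
from h import *
s=dict(np.load('top0.npz')); H,S,V=np.moveaxis(hsv(s),2,0)
print(hsv(s)[222,248],hsv(s)[230,248])
c=blob((H<20)&(S>150)&(V>120),(228,205,270,250)); print(rect(s,c,124),cv2.boundingRect(c.astype(np.int32)))
c2=blob((V<70)&(S<200)|(H<20)&(S>150),(235,212,262,245)); print('guard',rect(s,c2,68))
print(toolR().round(3).tolist())
go([505,20,230.4],0)
E
```

```text
[ 17 166 235] [ 17 167 235]
[512.9  14.8  39.3  23.    1.4] (242, 216, 11, 18)
guard [512.3  15.4  51.9  44.7   4.9]
[[-0.957, -0.29, -0.001], [-0.29, 0.957, 0.001], [0.0, 0.002, -1.0]]
tcp [ 173.7 -574.   230.4] t 0.1 q6 -0.33 -> t cm [-48.91  47.26   0.07] w deg [ 0.09 -0.02 16.84]
```

Request:
{"fn": "servo_tool", "kwargs": {"commands": [{"tx": -49.0, "ty": 47.0, "tz": 0, "wz": 14, "claw": 1}, {"tx": -49.0, "ty": 47.0, "tz": 0, "wz": 14, "claw": 1}, {"tx": -49.0, "ty": 47.0, "tz": 0, "wz": 14, "claw": 1}, {"tx": -49.0, "ty": 47.0, "tz": 0, "wz": 14, "claw": 1}, {"tx": -49.0, "ty": 47.0, "tz": 0, "wz": 14, "claw": 1}, {"tx": -49.0, "ty": 47.0, "tz": 0, "wz": 14, "claw": 1}, {"tx": -49.0, "ty": 47.0, "tz": 0, "wz": 14, "claw": 1}, {"tx": -49.0, "ty": 47.0, "tz": 0, "wz": 14, "claw": 1}, {"tx": -49.0, "ty": 47.0, "tz": 0, "wz": 14, "claw": 1}, {"tx": -49.0, "ty": 47.0, "tz": 0, "wz": 14, "claw": 1}, {"tx": -49.0, "ty": 47.0, "tz": 0, "wz": 14, "claw": 1}, {"tx": -49.0, "ty": 47.0, "tz": 0, "wz": 14, "claw": 1}]}}

```text
validation failed for argument at $.co...
```

Request:
{"fn": "servo_tool", "kwargs": {"commands": [{"tx": -5.0, "ty": 5.0, "tz": 0.0, "wx": 0.0, "wy": 0.0, "wz": 5.0, "claw": 1.0}]}}

```text
time_s: 0.2
tcp_pos: [195.7, -531.4, 227.7]
eef_rot: [-0.002, -0.1, 0.995, 0.003]
ft_force: [1.9, 1.0, 0.2]
opening: 1.0
```

Request:
{"fn": "servo_tool", "kwargs": {"commands": [{"tx": -42.0, "ty": 47.0, "tz": 0.0, "wx": 0.0, "wy": 0.0, "wz": 9.0, "claw": 1.0}, {"tx": -42.0, "ty": 47.0, "tz": 0.0, "wx": 0.0, "wy": 0.0, "wz": 9.0, "claw": 1.0}, {"tx": -42.0, "ty": 47.0, "tz": 0.0, "wx": 0.0, "wy": 0.0, "wz": 9.0, "claw": 1.0}, {"tx": -42.0, "ty": 47.0, "tz": 0.0, "wx": 0.0, "wy": 0.0, "wz": 9.0, "claw": 1.0}, {"tx": -42.0, "ty": 47.0, "tz": 0.0, "wx": 0.0, "wy": 0.0, "wz": 9.0, "claw": 1.0}, {"tx": -42.0, "ty": 47.0, "tz": 0.0, "wx": 0.0, "wy": 0.0, "wz": 9.0, "claw": 1.0}, {"tx": -42.0, "ty": 47.0, "tz": 0.0, "wx": 0.0, "wy": 0.0, "wz": 9.0, "claw": 1.0}, {"tx": -42.0, "ty": 47.0, "tz": 0.0, "wx": 0.0, "wy": 0.0, "wz": 9.0, "claw": 1.0}, {"tx": -42.0, "ty": 47.0, "tz": 0.0, "wx": 0.0, "wy": 0.0, "wz": 9.0, "claw": 1.0}, {"tx": -42.0, "ty": 47.0, "tz": 0.0, "wx": 0.0, "wy": 0.0, "wz": 9.0, "claw": 1.0}, {"tx": -42.0, "ty": 47.0, "tz": 0.0, "wx": 0.0, "wy": 0.0, "wz": 9.0, "claw": 1.0}, {"tx": -42.0, "ty": 47.0, "tz": 0.0, "wx": 0.0, "wy": 0.0, "wz": 9.0, "claw": 1.0}]}}

```text
time_s: 1.4
tcp_pos: [495.1, -12.1, 231.2]
eef_rot: [0.0, -0.025, 1.0, 0.0]
ft_force: [0.8, -1.0, 0.4]
opening: 1.001
```

Request:
{"fn": "servo_tool", "kwargs": {"commands": [{"tx": 0.0, "ty": 0.0, "tz": 0.0, "wx": 0.0, "wy": 0.0, "wz": 0.0, "claw": 1.0}]}}

```text
time_s: 1.5
tcp_pos: [495.7, -10.1, 229.2]
eef_rot: [-0.002, -0.027, 1.0, 0.0]
ft_force: [-0.2, 0.3, 0.1]
opening: 0.999
```

Run:
```python
from h import *
go([513,16,230],3)
s=snap('wrist','w1.png'); np.savez('w1.npz',**s); print(foc(s),(-s['R'].T@s['t']).round(),s['R'].round(2).tolist())
go([513,16,230],3)
```

```text
tcp [495.7 -10.1 229.2] t 1.5 q6 -1.9 -> t cm [-1.87  2.52 -0.08] w deg [ 0.02 -0.19  0.11]
374.5355104666735 [419. -14. 371.] [[-0.05, 1.0, 0.0], [0.95, 0.05, 0.3], [0.3, 0.02, -0.96]]
tcp [494.9 -12.1 229.8] t 1.55 q6 -1.9 -> t cm [-1.95  2.71 -0.03] w deg [-0.02 -0.17  0.05]
```

View pics/w1.png

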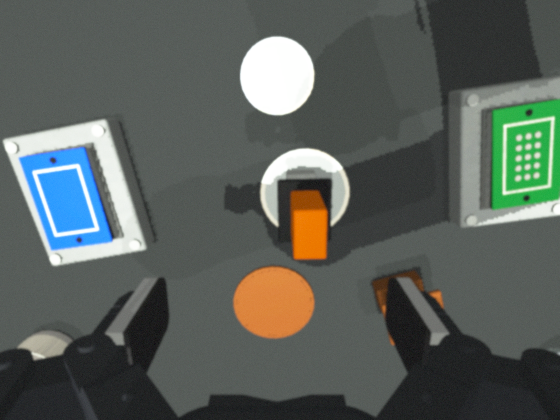

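The wrist view shows the die handle at (310,225) on the mat at (305,193). The blue tag is at (67,197) and the green tag at (525,160). Next I'll measure from this view.

Run:
```python
from h import *
s=dict(np.load('w1.npz')); H,S,V=np.moveaxis(hsv(s),2,0)
print([hsv(s)[v,310].tolist() for v in range(195,262,8)])
o=(H<22)&(S>150)&(V>90); top=o&(V>225)
print('top',rect(s,blob(top,(280,180,345,264)),124))
print('tag',rect(s,blob(masks(s)['blue'],(10,130,130,262),9),45))
w=(S<60)&(V>130)
c=blob(w,(250,140,355,240),3); P=np.array([plane(s,u,v,4)[:2] for u,v in c],np.float32); print('mat minEnclosing',cv2.minEnclosingCircle(P))
h=cv2.convexHull(P); print(cv2.fitEllipse(h))
f=masks(s)['white']&True
t=blob(masks(s)['blue'],(10,130,130,262),9); mk=np.zeros((420,560),np.uint8); cv2.fillPoly(mk,[t.astype(np.int32)],1); mk=cv2.erode(mk,np.ones((5,5)))
print('frame',rect(s,blob((mk>0)&(S<150)&(V>150)),45))
c2=blob(((V<60)|o),(270,170,340,264),3); print(rect(s,blob(V<45,(272,172,338,245)),68))
```

```text
[[14, 250, 149], [14, 235, 152], [15, 255, 226], [16, 255, 236], [15, 255, 236], [15, 255, 236], [15, 255, 235], [15, 255, 235], [11, 167, 134]]
top [512.6  14.2  34.8  20.8   4. ]
tag [ 521.2 -198.3   89.2   60.5   11.6]
mat minEnclosing ((512.7440795898438, 18.918195724487305), 45.827857971191406)
((512.9412231445312, 18.975353240966797), (90.84749603271484, 91.28016662597656), 112.28429412841797)
frame [ 522.1 -199.5   64.7   44.9   11.6]
[497.4  14.4  39.8  23.3 -86.9]
```

Request:
{"fn": "servo_tool", "kwargs": {"commands": [{"tx": -1.9, "ty": 2.45, "tz": 0.0, "wx": 0.0, "wy": 0.0, "wz": -0.5, "claw": 0.3}, {"tx": -1.9, "ty": 2.45, "tz": 3.0, "wx": 0.0, "wy": 0.0, "wz": -0.5, "claw": 0.3}, {"tx": -1.9, "ty": 2.45, "tz": 6.0, "wx": 0.0, "wy": 0.0, "wz": -0.5, "claw": 0.3}, {"tx": -1.9, "ty": 2.45, "tz": 8.0, "wx": 0.0, "wy": 0.0, "wz": -0.5, "claw": 0.3}, {"tx": -1.9, "ty": 2.45, "tz": 8.0, "wx": 0.0, "wy": 0.0, "wz": -0.5, "claw": 0.3}, {"tx": -1.9, "ty": 2.45, "tz": 8.0, "wx": 0.0, "wy": 0.0, "wz": -0.5, "claw": 0.3}]}}

```text
time_s: 2.15
tcp_pos: [512.4, 10.2, 152.2]
eef_rot: [0.0, -0.029, 1.0, -0.0]
ft_force: [0.7, -0.0, 1.4]
opening: 0.654
```

Run:
```python
from h import *
for i in range(4): go([513,14.5,75],3.7); imaging.snapshot('top') if i<3 else 0
s=snap('wrist','w2.png'); np.savez('w2.npz',**s)
H,S,V=np.moveaxis(hsv(s),2,0)
o=(H<22)&(S>150)&(V>90); top=o&(V>225)
print('top',rect(s,blob(top),124))
```

```text
tcp [512.4  10.2 152.2] t 2.15 q6 -1.93 -> t cm [-0.08  0.43  7.72] w deg [-0.03  0.03 -0.41]
tcp [512.8  10.5 153. ] t 2.2 q6 -1.93 -> t cm [-0.02  0.4   7.8 ] w deg [-0.    0.12 -0.4 ]
tcp [513.   10.7 153.3] t 2.25 q6 -1.93 -> t cm [0.   0.38 7.83] w deg [ 0.01  0.15 -0.4 ]
tcp [513.1  10.9 153.2] t 2.3 q6 -1.93 -> t cm [0.01 0.36 7.82] w deg [ 0.03  0.16 -0.39]Traceback (most recent call last):
  File "<stdin>", line 6, in <module>
  File "h.py", line 19, in blob
    return max(c,key=cv2.contourArea)[:,0].astype(float)
           ~~~^^^^^^^^^^^^^^^^^^^^^^^
ValueError: max() iterable argument is empty
```

View pics/w2.png

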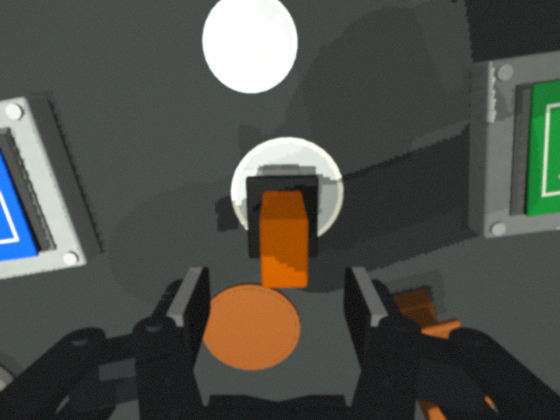

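The fingers straddle the handle, whose top face is at about (284,262). It sits roughly 8 px to the +y side of the midline between the fingers.

Run:
```python
from h import *
s=dict(np.load('w2.npz')); H,S,V=np.moveaxis(hsv(s),2,0)
print([(v,V[v,284]) for v in range(190,294,8)])
o=(H<22)&(S>150); th=cv2.threshold(V[o].reshape(-1,1),0,255,cv2.THRESH_OTSU)[0]; 
for t in (150,165,180): print(t,rect(s,blob(o&(V>t),(240,180,330,295)),124))
```

```text
[(190, np.uint8(63)), (198, np.uint8(125)), (206, np.uint8(128)), (214, np.uint8(130)), (222, np.uint8(161)), (230, np.uint8(161)), (238, np.uint8(161)), (246, np.uint8(161)), (254, np.uint8(159)), (262, np.uint8(167)), (270, np.uint8(210)), (278, np.uint8(211)), (286, np.uint8(191))]
150 [514.8   9.   40.8  33.8   3.3]
165 [524.2   9.6  33.8  21.9 -86.7]
180 [524.5   9.4  33.3  21.3 -86.7]
```

Run:
```python
from h import *
s=dict(np.load('w2.npz')); H,S,V=np.moveaxis(hsv(s),2,0)
o=(H<22)&(S>150)
for v in (224,235,245,255,265,275,283):
    u=np.flatnonzero(o[v,245:325])+245; print(v,u.min(),u.max(),plane(s,u.min()-.5,v,124)[:2].round(1),plane(s,u.max()+.5,v,124)[:2].round(1))
print([ (v,int(o[v,275:295].all())) for v in range(282,296)],plane(s,284,220,124)[:2],plane(s,284,287.5,124)[:2])
```

```text
224 259 308 [497.4   1.2] [496.   25.3]
235 259 308 [503.1   1.4] [501.7  25.8]
245 259 308 [508.4   1.7] [506.9  26.3]
255 260 308 [513.7   2.4] [512.3  26.7]
265 261 307 [519.1   3.1] [517.8  26.7]
275 261 307 [524.7   3.4] [523.3  27.1]
283 261 307 [529.2   3.6] [527.8  27.5]
[(282, 1), (283, 1), (284, 1), (285, 1), (286, 1), (287, 1), (288, 0), (289, 0), (290, 0), (291, 0), (292, 0), (293, 0), (294, 0), (295, 0)] [494.6189473   13.36401076] [531.07625827  15.70881102]
```

Request:
{"fn": "servo_tool", "kwargs": {"commands": [{"tx": 0.0, "ty": 0.35, "tz": 0.0, "wx": 0.0, "wy": 0.0, "wz": -0.5, "claw": 0.1}, {"tx": 0.0, "ty": 0.35, "tz": 2.5, "wx": 0.0, "wy": 0.0, "wz": -0.5, "claw": 0.1}, {"tx": 0.0, "ty": 0.35, "tz": 5.0, "wx": 0.0, "wy": 0.0, "wz": -0.5, "claw": 0.1}, {"tx": 0.0, "ty": 0.35, "tz": 7.0, "wx": 0.0, "wy": 0.0, "wz": -0.5, "claw": 0.1}, {"tx": 0.0, "ty": 0.35, "tz": 7.8, "wx": 0.0, "wy": 0.0, "wz": -0.5, "claw": 0.1}, {"tx": 0.0, "ty": 0.35, "tz": 7.8, "wx": 0.0, "wy": 0.0, "wz": -0.5, "claw": 0.1}, {"tx": 0.0, "ty": 0.35, "tz": 7.8, "wx": 0.0, "wy": 0.0, "wz": -0.5, "claw": 0.1}]}}

```text
time_s: 3.05
tcp_pos: [512.8, 14.7, 74.6]
eef_rot: [0.001, -0.034, 0.999, 0.0]
ft_force: [0.6, 0.3, 0.6]
opening: 0.549
```

Run:
```python
from h import *
go([513,14.5,75],4)
print(telemetry.state()['opening'],telemetry.state()['ft_force'])
```

```text
tcp [512.8  14.7  74.6] t 3.05 q6 -1.93 -> t cm [-0.02 -0.02 -0.04] w deg [-0.    0.09 -0.14]
0.5486984910231761 [0.60793405 0.32390086 0.55858042]
```

Request:
{"fn": "servo_tool", "kwargs": {"commands": [{"tx": 0.0, "ty": 0.0, "tz": 0.0, "wx": 0.0, "wy": 0.0, "wz": 0.0, "claw": -0.3}, {"tx": 0.0, "ty": 0.0, "tz": 0.0, "wx": 0.0, "wy": 0.0, "wz": 0.0, "claw": -0.6}, {"tx": 0.0, "ty": 0.0, "tz": 0.0, "wx": 0.0, "wy": 0.0, "wz": 0.0, "claw": -1.0}, {"tx": 0.0, "ty": 0.0, "tz": 0.0, "wx": 0.0, "wy": 0.0, "wz": 0.0, "claw": -1.0}, {"tx": 0.0, "ty": 0.0, "tz": 0.0, "wx": 0.0, "wy": 0.0, "wz": 0.0, "claw": -1.0}, {"tx": 0.0, "ty": 0.0, "tz": 0.0, "wx": 0.0, "wy": 0.0, "wz": 0.0, "claw": -1.0}], "newtons": 60}}

```text
time_s: 3.65
tcp_pos: [512.9, 14.6, 74.7]
eef_rot: [0.001, -0.034, 0.999, 0.0]
ft_force: [-0.6, 0.6, 4.9]
opening: 0.27
```

Request:
{"fn": "servo_tool", "kwargs": {"commands": [{"tx": 0.0, "ty": 0.0, "tz": 0.0, "wx": 0.0, "wy": 0.0, "wz": 0.0, "claw": -1.0}, {"tx": 0.0, "ty": 0.0, "tz": 0.0, "wx": 0.0, "wy": 0.0, "wz": 0.0, "claw": -1.0}]}}

```text
time_s: 3.85
tcp_pos: [513.0, 14.7, 74.7]
eef_rot: [0.001, -0.034, 0.999, 0.0]
ft_force: [-0.9, -0.2, 6.0]
opening: 0.27
```

Request:
{"fn": "servo_tool", "kwargs": {"commands": [{"tx": 0.0, "ty": 0.0, "tz": -0.5, "wx": 0.0, "wy": 0.0, "wz": 0.0, "claw": -1.0}, {"tx": 0.0, "ty": 0.0, "tz": -2.0, "wx": 0.0, "wy": 0.0, "wz": 0.0, "claw": -1.0}, {"tx": 0.0, "ty": 0.0, "tz": -4.0, "wx": 0.0, "wy": 0.0, "wz": 0.0, "claw": -1.0}, {"tx": 0.0, "ty": 0.0, "tz": -6.0, "wx": 0.0, "wy": 0.0, "wz": 0.0, "claw": -1.0}, {"tx": 0.0, "ty": 0.0, "tz": -8.0, "wx": 0.0, "wy": 0.0, "wz": 0.0, "claw": -1.0}, {"tx": 0.0, "ty": 0.0, "tz": -9.0, "wx": 0.0, "wy": 0.0, "wz": 0.0, "claw": -1.0}, {"tx": 0.0, "ty": 0.0, "tz": -9.0, "wx": 0.0, "wy": 0.0, "wz": 0.0, "claw": -1.0}, {"tx": 0.0, "ty": 0.0, "tz": -9.0, "wx": 0.0, "wy": 0.0, "wz": 0.0, "claw": -1.0}]}}

```text
time_s: 4.65
tcp_pos: [511.8, 14.7, 162.4]
eef_rot: [-0.001, -0.033, 0.999, 0.0]
ft_force: [-0.2, 0.1, -4.0]
opening: 0.272
```

Run:
```python
from h import *
t=snap('top','t3.png'); np.savez('t3.npz',**t)
H,S,V=np.moveaxis(hsv(t),2,0)
c=blob((S<60)&(V>150),(225,205,275,252)); P=np.array([plane(t,u,v,4)[:2] for u,v in c],np.float32); print('mat',cv2.minEnclosingCircle(P),cv2.boundingRect(c.astype(np.int32)))
s=snap('wrist','w3.png'); np.savez('w3.npz',**s)
st=telemetry.state(); print(st['ft_force'],st['opening'],st['torque'])
go([521.5,-198.8,165],11.7)
```

```text
mat ((499.0619201660156, 14.158893585205078), 41.584632873535156) (235, 227, 31, 20)
[-0.10729126  0.72064103 -3.26857043] 0.27573822807879794 [0.00171765 0.00784905 0.01281993]
tcp [511.5  14.5 161.8] t 4.75 q6 -1.93 -> t cm [  0.43 -21.35  -0.31] w deg [-0.   -0.14 -7.87]
```

View pics/w3.png

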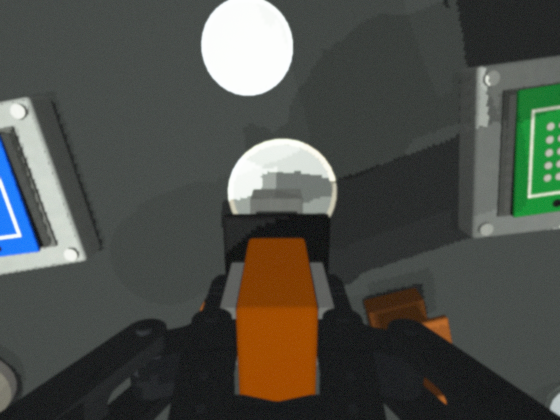

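The die is held (weight reads −3.3 to −4 N, opening 0.27) and hangs clear of the mat at about (282,190). Moving above the blue tag.

Request:
{"fn": "servo_tool", "kwargs": {"commands": [{"tx": 0.0, "ty": -1.5, "tz": 0.0, "wx": 0.0, "wy": 0.0, "wz": -1.0, "claw": -1.0}, {"tx": 0.1, "ty": -4.0, "tz": 0.0, "wx": 0.0, "wy": 0.0, "wz": -2.0, "claw": -1.0}, {"tx": 0.2, "ty": -7.0, "tz": 0.0, "wx": 0.0, "wy": 0.0, "wz": -3.0, "claw": -1.0}, {"tx": 0.2, "ty": -10.0, "tz": 0.0, "wx": 0.0, "wy": 0.0, "wz": -4.0, "claw": -1.0}, {"tx": 0.3, "ty": -13.0, "tz": 0.0, "wx": 0.0, "wy": 0.0, "wz": -5.0, "claw": -1.0}, {"tx": 0.3, "ty": -16.0, "tz": 0.0, "wx": 0.0, "wy": 0.0, "wz": -6.0, "claw": -1.0}, {"tx": 0.4, "ty": -18.5, "tz": 0.0, "wx": 0.0, "wy": 0.0, "wz": -7.0, "claw": -1.0}, {"tx": 0.4, "ty": -20.5, "tz": 0.0, "wx": 0.0, "wy": 0.0, "wz": -8.0, "claw": -1.0}, {"tx": 0.4, "ty": -21.3, "tz": 0.0, "wx": 0.0, "wy": 0.0, "wz": -8.0, "claw": -1.0}, {"tx": 0.4, "ty": -21.3, "tz": 0.0, "wx": 0.0, "wy": 0.0, "wz": -8.0, "claw": -1.0}, {"tx": 0.4, "ty": -21.3, "tz": 0.0, "wx": 0.0, "wy": 0.0, "wz": -8.0, "claw": -1.0}]}}

```text
time_s: 5.85
tcp_pos: [522.2, -197.7, 162.7]
eef_rot: [-0.0, -0.103, 0.995, 0.0]
ft_force: [-0.1, -0.4, -2.5]
opening: 0.276
```

Request:
{"fn": "servo_tool", "kwargs": {"commands": [{"tx": 0.0, "ty": 0.0, "tz": 2.5, "wx": 0.0, "wy": 0.0, "wz": 0.0, "claw": -1.0}, {"tx": 0.0, "ty": 0.0, "tz": 2.5, "wx": 0.0, "wy": 0.0, "wz": 0.0, "claw": -1.0}, {"tx": 0.0, "ty": 0.0, "tz": 2.5, "wx": 0.0, "wy": 0.0, "wz": 0.0, "claw": -1.0}]}}

```text
time_s: 6.15
tcp_pos: [522.1, -197.6, 138.2]
eef_rot: [-0.001, -0.104, 0.995, 0.0]
ft_force: [-0.4, 0.8, -2.7]
opening: 0.272
```

Run:
```python
from h import *
s=snap('wrist','w4.png'); np.savez('w4.npz',**s)
t=snap('top','t4.png'); np.savez('t4.npz',**t)
q=snap('scene'); np.savez('s4.npz',**q); st=telemetry.state(); print(st['ft_force'])
go([521.5,-198.8,125],11.7)
c=cv2.resize(cv2.cvtColor(np.asarray(s['color']),cv2.COLOR_RGB2BGR)[100:400,150:450],(600,600),interpolation=cv2.INTER_CUBIC); cv2.imwrite('pics/w4c.png',c)
```

```text
[-0.59955226 -0.61928974 -2.26466649]
tcp [ 523.  -198.1  139.7] t 6.3 q6 -1.36 -> t cm [ 0.16 -0.04  1.46] w deg [-0.04  0.09  0.16]
```

View pics/w4c.png

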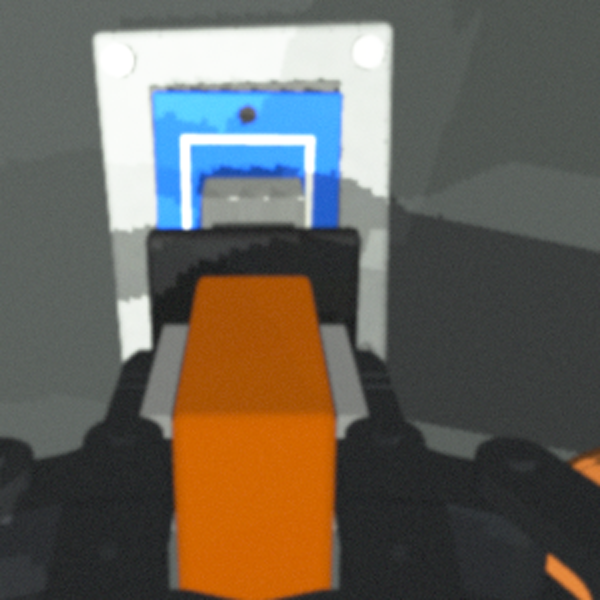

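The die is parallel to the frame. The underside's near edge is at crop row 178, columns 203–303. The frame's near edge is at row 134, columns 182–315.

Run:
```python
from h import *
s=dict(np.load('w4.npz'))
P=lambda u,v,z: plane(s,150+u/2,100+v/2,z)[:2]
a=np.radians(11.6); ex=np.array([np.cos(a),np.sin(a)]); ey=np.array([-ex[1],ex[0]])
zf=139-74.7+4
f1,f2=P(203,178,zf),P(303,178,zf); print('foot edge',f1.round(1),f2.round(1),np.linalg.norm(f2-f1),'yaw',np.degrees(np.arctan2(*(f2-f1)[::-1]))-90)
r1,r2=P(182,135,45),P(315,135,45); print('frame edge',r1.round(1),r2.round(1),np.linalg.norm(r2-r1),np.degrees(np.arctan2(*(r2-r1)[::-1]))-90)
fc=(f1+f2)/2+24*ex; rc=(r1+r2)/2+31*ex; d=rc-fc
print('foot',fc.round(1),'frame',rc.round(1),'move along ex,ey',d@ex,d@ey)
H,S,V=np.moveaxis(hsv(s),2,0)
c=blob((H>100)&(H<125)&(S>100),(215,135,330,215),3); x=cv2.boundingRect(c.astype(np.int32)); print(x)
b1,b2=P(152,92,45),P(341,92,45); print(np.linalg.norm(b2-b1), ((b1+b2)/2+45*ex).round(1))
go(list(telemetry.state()['tcp_pos']),11.6)
```

```text
foot edge [ 502.2 -216.7] [ 496.2 -188.2] 29.109615695804564 yaw 11.921253751125846
frame edge [ 495.8 -226.2] [ 487.1 -184.9] 42.23070883533231 11.921329331198251
foot [ 522.7 -197.6] frame [ 521.8 -199.3] move along ex,ey -1.1996577843324394 -1.4815399082139473
(226, 145, 95, 70)
58.991503346420615 [ 522.3 -199.9]
tcp [ 523.  -198.1  139.7] t 6.3 q6 -1.36 -> t cm [0. 0. 0.] w deg [-0.04  0.09  0.26]
```

Request:
{"fn": "servo_tool", "kwargs": {"commands": [{"tx": 0.12, "ty": -0.15, "tz": 0.5, "wx": 0.0, "wy": 0.0, "wz": 0.0, "claw": -1.0}, {"tx": 0.12, "ty": -0.15, "tz": 1.0, "wx": 0.0, "wy": 0.0, "wz": 0.0, "claw": -1.0}, {"tx": 0.12, "ty": -0.15, "tz": 1.5, "wx": 0.0, "wy": 0.0, "wz": 0.0, "claw": -1.0}, {"tx": 0.12, "ty": -0.15, "tz": 1.9, "wx": 0.0, "wy": 0.0, "wz": 0.0, "claw": -1.0}, {"tx": 0.12, "ty": -0.15, "tz": 1.9, "wx": 0.0, "wy": 0.0, "wz": 0.0, "claw": -1.0}, {"tx": 0.12, "ty": -0.15, "tz": 1.9, "wx": 0.0, "wy": 0.0, "wz": 0.0, "claw": -1.0}, {"tx": 0.12, "ty": -0.15, "tz": 1.9, "wx": 0.0, "wy": 0.0, "wz": 0.0, "claw": -1.0}]}}

```text
time_s: 7.0
tcp_pos: [521.7, -200.0, 119.6]
eef_rot: [0.0, -0.103, 0.995, -0.0]
ft_force: [0.3, -0.7, -2.3]
opening: 0.28
```

Run:
```python
from h import *
s=snap('wrist','w5.png'); np.savez('w5.npz',**s); st=telemetry.state(); print(st['ft_force'].round(1))
go([521.5,-199,116],11.7)
c=cv2.resize(cv2.cvtColor(np.asarray(s['color']),cv2.COLOR_RGB2BGR)[100:300,200:360],(640,800)[:2] if 0 else (480,600),interpolation=cv2.INTER_CUBIC); cv2.imwrite('pics/w5c.png',c)
```

```text
[-0.3  0.1 -2. ]
tcp [ 521.7 -200.   119.6] t 7.05 q6 -1.36 -> t cm [0.   0.1  0.36] w deg [-0.01  0.03  0.13]
```

View pics/w5c.png

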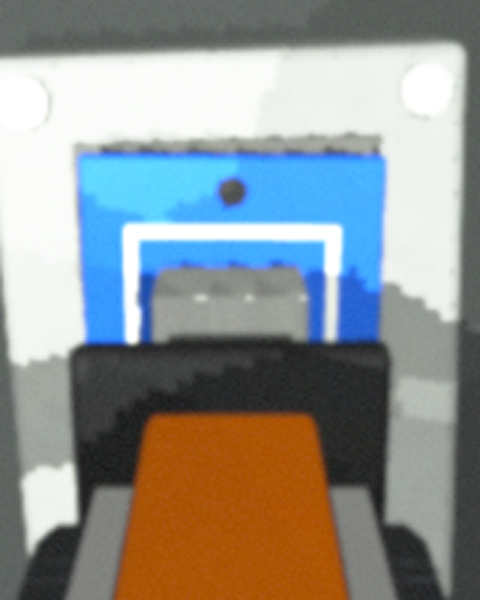

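The foot sits inside the frame, about 0.7 mm to one side, which I'll correct. Now descending gently, checking the force after each stage.

Request:
{"fn": "servo_tool", "kwargs": {"commands": [{"tx": 0.0, "ty": 0.06, "tz": 0.1, "wx": 0.0, "wy": 0.0, "wz": 0.0, "claw": -1.0}, {"tx": 0.0, "ty": 0.06, "tz": 0.2, "wx": 0.0, "wy": 0.0, "wz": 0.0, "claw": -1.0}, {"tx": 0.0, "ty": 0.06, "tz": 0.25, "wx": 0.0, "wy": 0.0, "wz": 0.0, "claw": -1.0}, {"tx": 0.0, "ty": 0.06, "tz": 0.3, "wx": 0.0, "wy": 0.0, "wz": 0.0, "claw": -1.0}, {"tx": 0.0, "ty": 0.06, "tz": 0.35, "wx": 0.0, "wy": 0.0, "wz": 0.0, "claw": -1.0}, {"tx": 0.0, "ty": 0.06, "tz": 0.4, "wx": 0.0, "wy": 0.0, "wz": 0.0, "claw": -1.0}, {"tx": 0.0, "ty": 0.06, "tz": 0.45, "wx": 0.0, "wy": 0.0, "wz": 0.0, "claw": -1.0}, {"tx": 0.0, "ty": 0.06, "tz": 0.5, "wx": 0.0, "wy": 0.0, "wz": 0.0, "claw": -1.0}, {"tx": 0.0, "ty": 0.06, "tz": 0.5, "wx": 0.0, "wy": 0.0, "wz": 0.0, "claw": -1.0}]}}

```text
time_s: 7.95
tcp_pos: [521.5, -199.4, 114.6]
eef_rot: [0.0, -0.103, 0.995, -0.0]
ft_force: [-1.9, -0.1, 1.6]
opening: 0.266
```

Request:
{"fn": "servo_tool", "kwargs": {"commands": [{"tx": 0.0, "ty": 0.0, "tz": 0.05, "wx": 0.0, "wy": 0.0, "wz": 0.0, "claw": -1.0}, {"tx": 0.0, "ty": 0.0, "tz": 0.1, "wx": 0.0, "wy": 0.0, "wz": 0.0, "claw": -1.0}, {"tx": 0.0, "ty": 0.0, "tz": 0.1, "wx": 0.0, "wy": 0.0, "wz": 0.0, "claw": -1.0}]}}

```text
time_s: 8.25
tcp_pos: [521.5, -199.4, 113.5]
eef_rot: [0.0, -0.103, 0.995, -0.0]
ft_force: [-1.8, 1.4, 2.3]
opening: 0.274
```

Request:
{"fn": "servo_tool", "kwargs": {"commands": [{"tx": 0.0, "ty": 0.0, "tz": 0.05, "wx": 0.0, "wy": 0.0, "wz": 0.0, "claw": -1.0}, {"tx": 0.0, "ty": 0.0, "tz": 0.1, "wx": 0.0, "wy": 0.0, "wz": 0.0, "claw": -1.0}, {"tx": 0.0, "ty": 0.0, "tz": 0.1, "wx": 0.0, "wy": 0.0, "wz": 0.0, "claw": -1.0}]}}

```text
time_s: 8.55
tcp_pos: [521.5, -199.4, 112.4]
eef_rot: [0.0, -0.103, 0.995, -0.0]
ft_force: [-2.5, 1.3, 3.3]
opening: 0.275
```

Request:
{"fn": "servo_tool", "kwargs": {"commands": [{"tx": 0.0, "ty": 0.0, "tz": 0.05, "wx": 0.0, "wy": 0.0, "wz": 0.0, "claw": -1.0}, {"tx": 0.0, "ty": 0.0, "tz": 0.1, "wx": 0.0, "wy": 0.0, "wz": 0.0, "claw": -1.0}, {"tx": 0.0, "ty": 0.0, "tz": 0.15, "wx": 0.0, "wy": 0.0, "wz": 0.0, "claw": -1.0}, {"tx": 0.0, "ty": 0.0, "tz": 0.2, "wx": 0.0, "wy": 0.0, "wz": 0.0, "claw": -1.0}, {"tx": 0.0, "ty": 0.0, "tz": 0.25, "wx": 0.0, "wy": 0.0, "wz": 0.0, "claw": -1.0}, {"tx": 0.0, "ty": 0.0, "tz": 0.3, "wx": 0.0, "wy": 0.0, "wz": 0.0, "claw": -1.0}, {"tx": 0.0, "ty": 0.0, "tz": 0.3, "wx": 0.0, "wy": 0.0, "wz": 0.0, "claw": -1.0}]}}

```text
time_s: 9.25
tcp_pos: [521.6, -199.4, 109.6]
eef_rot: [0.0, -0.103, 0.995, -0.0]
ft_force: [-2.1, 1.1, 5.4]
opening: 0.274
```

Request:
{"fn": "servo_tool", "kwargs": {"commands": [{"tx": 0.0, "ty": 0.0, "tz": 0.05, "wx": 0.0, "wy": 0.0, "wz": 0.0, "claw": -1.0}, {"tx": 0.0, "ty": 0.0, "tz": 0.1, "wx": 0.0, "wy": 0.0, "wz": 0.0, "claw": -1.0}, {"tx": 0.0, "ty": 0.0, "tz": 0.1, "wx": 0.0, "wy": 0.0, "wz": 0.0, "claw": -1.0}]}}

```text
time_s: 9.55
tcp_pos: [521.5, -199.5, 108.8]
eef_rot: [0.0, -0.103, 0.995, -0.0]
ft_force: [-3.6, 1.7, 7.0]
opening: 0.274
```

Request:
{"fn": "servo_tool", "kwargs": {"commands": [{"tx": 0.0, "ty": 0.0, "tz": 0.05, "wx": 0.0, "wy": 0.0, "wz": 0.0, "claw": -1.0}, {"tx": 0.0, "ty": 0.0, "tz": 0.1, "wx": 0.0, "wy": 0.0, "wz": 0.0, "claw": -1.0}, {"tx": 0.0, "ty": 0.0, "tz": 0.1, "wx": 0.0, "wy": 0.0, "wz": 0.0, "claw": -1.0}]}}

```text
time_s: 9.85
tcp_pos: [521.6, -199.5, 107.9]
eef_rot: [0.0, -0.103, 0.995, -0.0]
ft_force: [-3.4, 1.7, 8.0]
opening: 0.274
```

Request:
{"fn": "servo_tool", "kwargs": {"commands": [{"tx": 0.0, "ty": 0.0, "tz": 0.05, "wx": 0.0, "wy": 0.0, "wz": 0.0, "claw": -1.0}, {"tx": 0.0, "ty": 0.0, "tz": 0.05, "wx": 0.0, "wy": 0.0, "wz": 0.0, "claw": -1.0}]}}

```text
time_s: 10.05
tcp_pos: [521.6, -199.5, 107.7]
eef_rot: [0.0, -0.103, 0.995, -0.0]
ft_force: [-2.9, 2.5, 9.1]
opening: 0.276
```

Request:
{"fn": "servo_tool", "kwargs": {"commands": [{"tx": 0.0, "ty": 0.0, "tz": 0.05, "wx": 0.0, "wy": 0.0, "wz": 0.0, "claw": -1.0}, {"tx": 0.0, "ty": 0.0, "tz": 0.05, "wx": 0.0, "wy": 0.0, "wz": 0.0, "claw": -1.0}]}}

```text
time_s: 10.25
tcp_pos: [521.6, -199.5, 107.7]
eef_rot: [0.0, -0.103, 0.995, -0.0]
ft_force: [-3.7, 2.5, 11.0]
opening: 0.276
```

Request:
{"fn": "servo_tool", "kwargs": {"commands": [{"tx": 0.0, "ty": 0.0, "tz": 0.05, "wx": 0.0, "wy": 0.0, "wz": 0.0, "claw": -1.0}, {"tx": 0.0, "ty": 0.0, "tz": 0.05, "wx": 0.0, "wy": 0.0, "wz": 0.0, "claw": -1.0}]}}

```text
time_s: 10.45
tcp_pos: [521.6, -199.5, 107.7]
eef_rot: [0.001, -0.103, 0.995, -0.0]
ft_force: [-4.9, 1.9, 11.8]
opening: 0.275
```

Request:
{"fn": "servo_tool", "kwargs": {"commands": [{"tx": 0.03, "ty": 0.02, "tz": 0.02, "wx": 0.0, "wy": 0.0, "wz": 0.0, "claw": -1.0}, {"tx": 0.06, "ty": 0.03, "tz": 0.04, "wx": 0.0, "wy": 0.0, "wz": 0.0, "claw": -1.0}, {"tx": 0.06, "ty": 0.03, "tz": 0.04, "wx": 0.0, "wy": 0.0, "wz": 0.0, "claw": -1.0}]}}

```text
time_s: 10.75
tcp_pos: [521.5, -199.5, 107.7]
eef_rot: [0.001, -0.103, 0.995, -0.001]
ft_force: [-3.6, 2.8, 11.9]
opening: 0.27
```

Request:
{"fn": "servo_tool", "kwargs": {"commands": [{"tx": 0.0, "ty": 0.0, "tz": 0.0, "wx": 0.0, "wy": 0.0, "wz": 0.0, "claw": -1.0}, {"tx": 0.0, "ty": 0.0, "tz": 0.0, "wx": 0.0, "wy": 0.0, "wz": 0.0, "claw": -1.0}, {"tx": 0.0, "ty": 0.0, "tz": 0.0, "wx": 0.0, "wy": 0.0, "wz": 0.0, "claw": -1.0}, {"tx": 0.0, "ty": 0.0, "tz": 0.0, "wx": 0.0, "wy": 0.0, "wz": 0.0, "claw": -1.0}, {"tx": 0.0, "ty": 0.0, "tz": 0.0, "wx": 0.0, "wy": 0.0, "wz": 0.0, "claw": -1.0}, {"tx": 0.0, "ty": 0.0, "tz": 0.0, "wx": 0.0, "wy": 0.0, "wz": 0.0, "claw": -1.0}, {"tx": 0.0, "ty": 0.0, "tz": 0.0, "wx": 0.0, "wy": 0.0, "wz": 0.0, "claw": -1.0}, {"tx": 0.0, "ty": 0.0, "tz": 0.0, "wx": 0.0, "wy": 0.0, "wz": 0.0, "claw": -1.0}, {"tx": 0.0, "ty": 0.0, "tz": 0.0, "wx": 0.0, "wy": 0.0, "wz": 0.0, "claw": -1.0}, {"tx": 0.0, "ty": 0.0, "tz": 0.0, "wx": 0.0, "wy": 0.0, "wz": 0.0, "claw": -1.0}]}}

```text
time_s: 11.75
tcp_pos: [521.5, -199.5, 107.7]
eef_rot: [0.001, -0.103, 0.995, -0.001]
ft_force: [-3.5, 2.3, 12.5]
opening: 0.272
```

Run:
```python
from h import *
st=telemetry.state(); print(st['ft_force'].round(1),st['torque'].round(2))
s=snap('wrist','w6.png'); go([521.5,-199,116],11.7)
c=cv2.resize(cv2.cvtColor(np.asarray(s['color']),cv2.COLOR_RGB2BGR)[100:300,200:360],(480,600),interpolation=cv2.INTER_CUBIC); cv2.imwrite('pics/w6c.png',c)
```

```text
[-3.5  2.3 12.5] [ 1.25  1.49 -0.03]
tcp [ 521.5 -199.5  107.7] t 11.8 q6 -1.36 -> t cm [-0.01  0.04 -0.83] w deg [-0.09  0.14  0.15]
```

View pics/w6c.png

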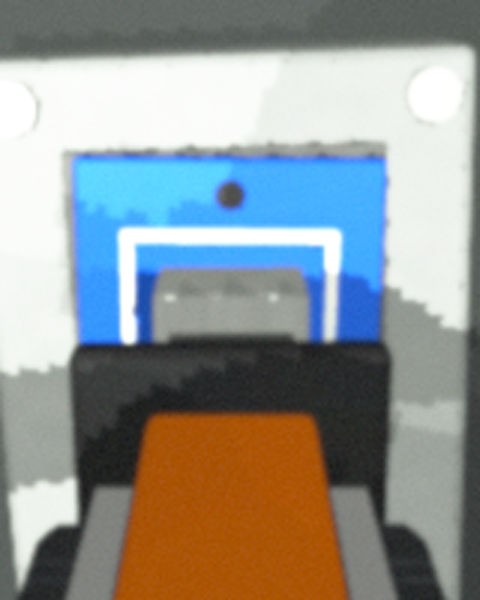

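Fully down and steady: z was stalled at 107.7 mm, 8.0 mm below the predicted contact, and the foot is centred in the frame. Lifting straight up.

Request:
{"fn": "servo_tool", "kwargs": {"commands": [{"tx": 0.0, "ty": 0.0, "tz": -0.15, "wx": 0.0, "wy": 0.0, "wz": 0.0, "claw": -1.0}, {"tx": 0.0, "ty": 0.0, "tz": -0.3, "wx": 0.0, "wy": 0.0, "wz": 0.0, "claw": -1.0}, {"tx": 0.0, "ty": 0.0, "tz": -0.45, "wx": 0.0, "wy": 0.0, "wz": 0.0, "claw": -1.0}, {"tx": 0.0, "ty": 0.0, "tz": -0.6, "wx": 0.0, "wy": 0.0, "wz": 0.0, "claw": -1.0}, {"tx": 0.0, "ty": 0.0, "tz": -0.75, "wx": 0.0, "wy": 0.0, "wz": 0.0, "claw": -1.0}, {"tx": 0.0, "ty": 0.0, "tz": -0.9, "wx": 0.0, "wy": 0.0, "wz": 0.0, "claw": -1.0}, {"tx": 0.0, "ty": 0.0, "tz": -1.1, "wx": 0.0, "wy": 0.0, "wz": 0.0, "claw": -1.0}, {"tx": 0.0, "ty": 0.0, "tz": -1.4, "wx": 0.0, "wy": 0.0, "wz": 0.0, "claw": -1.0}, {"tx": 0.0, "ty": 0.0, "tz": -2.0, "wx": 0.0, "wy": 0.0, "wz": 0.0, "claw": -1.0}, {"tx": 0.0, "ty": 0.0, "tz": -3.5, "wx": 0.0, "wy": 0.0, "wz": 0.0, "claw": -1.0}, {"tx": 0.0, "ty": 0.0, "tz": -5.0, "wx": 0.0, "wy": 0.0, "wz": 0.0, "claw": -1.0}, {"tx": 0.0, "ty": 0.0, "tz": -5.0, "wx": 0.0, "wy": 0.0, "wz": 0.0, "claw": -1.0}]}}

```text
time_s: 13.0
tcp_pos: [522.2, -199.7, 159.3]
eef_rot: [0.003, -0.103, 0.995, -0.001]
ft_force: [1.2, -0.5, -2.0]
opening: 0.272
```

Run:
```python
from h import *
s=snap('wrist','w7.png'); np.savez('w7.npz',**s); print(telemetry.state()['ft_force'].round(1))
go([513,19.8,160],4)
```

```text
[-0.2 -0.5 -2.8]
tcp [ 521.7 -199.3  157.5] t 13.05 q6 -1.36 -> t cm [-3.65 21.62 -0.26] w deg [-0.04  0.19  7.84]
```

Request:
{"fn": "servo_tool", "kwargs": {"commands": [{"tx": -0.3, "ty": 1.5, "tz": 0.0, "wx": 0.0, "wy": 0.0, "wz": 1.0, "claw": -1.0}, {"tx": -0.7, "ty": 4.0, "tz": 0.0, "wx": 0.0, "wy": 0.0, "wz": 2.0, "claw": -1.0}, {"tx": -1.2, "ty": 7.0, "tz": 0.0, "wx": 0.0, "wy": 0.0, "wz": 3.0, "claw": -1.0}, {"tx": -1.7, "ty": 10.0, "tz": 0.0, "wx": 0.0, "wy": 0.0, "wz": 4.0, "claw": -1.0}, {"tx": -2.2, "ty": 13.0, "tz": 0.0, "wx": 0.0, "wy": 0.0, "wz": 5.0, "claw": -1.0}, {"tx": -2.7, "ty": 16.0, "tz": 0.0, "wx": 0.0, "wy": 0.0, "wz": 6.0, "claw": -1.0}, {"tx": -3.2, "ty": 19.0, "tz": 0.0, "wx": 0.0, "wy": 0.0, "wz": 7.0, "claw": -1.0}, {"tx": -3.5, "ty": 21.0, "tz": 0.0, "wx": 0.0, "wy": 0.0, "wz": 8.0, "claw": -1.0}, {"tx": -3.65, "ty": 21.6, "tz": 0.0, "wx": 0.0, "wy": 0.0, "wz": 8.0, "claw": -1.0}, {"tx": -3.65, "ty": 21.6, "tz": 0.0, "wx": 0.0, "wy": 0.0, "wz": 8.0, "claw": -1.0}]}}

```text
time_s: 14.05
tcp_pos: [512.0, 20.3, 155.0]
eef_rot: [-0.0, -0.034, 0.999, 0.0]
ft_force: [0.7, -0.5, -2.9]
opening: 0.277
```

Request:
{"fn": "servo_tool", "kwargs": {"commands": [{"tx": 0.0, "ty": 0.0, "tz": 2.0, "wx": 0.0, "wy": 0.0, "wz": 0.0, "claw": -1.0}, {"tx": 0.0, "ty": 0.0, "tz": 4.0, "wx": 0.0, "wy": 0.0, "wz": 0.0, "claw": -1.0}, {"tx": 0.0, "ty": 0.0, "tz": 5.5, "wx": 0.0, "wy": 0.0, "wz": 0.0, "claw": -1.0}, {"tx": 0.0, "ty": 0.0, "tz": 6.5, "wx": 0.0, "wy": 0.0, "wz": 0.0, "claw": -1.0}, {"tx": 0.0, "ty": 0.0, "tz": 6.5, "wx": 0.0, "wy": 0.0, "wz": 0.0, "claw": -1.0}, {"tx": 0.0, "ty": 0.0, "tz": 6.5, "wx": 0.0, "wy": 0.0, "wz": 0.0, "claw": -1.0}, {"tx": 0.0, "ty": 0.0, "tz": 6.5, "wx": 0.0, "wy": 0.0, "wz": 0.0, "claw": -1.0}]}}

```text
time_s: 14.75
tcp_pos: [512.9, 19.7, 91.6]
eef_rot: [0.001, -0.033, 0.999, 0.0]
ft_force: [-0.0, 0.5, -2.0]
opening: 0.269
```

Run:
```python
from h import *
s=snap('wrist'); np.savez('w8.npz',**s); print(telemetry.state()['ft_force'].round(1))
go([513,20,75],4)
t=dict(np.load('w7.npz')); print('tag after',rect(t,blob(masks(t)['blue'],(150,80,420,215),9),45))
a=np.asarray(s['color'])[:,:,::-1]; cv2.imwrite('pics/w8c.png',cv2.resize(a[100:300,180:400],(660,600),interpolation=cv2.INTER_CUBIC))
```

```text
[-0.4 -0.3 -2.4]
tcp [512.8  19.8  91.5] t 14.8 q6 -1.94 -> t cm [-0.02  0.02  1.65] w deg [ 0.02  0.1  -0.16]
tag after [ 503.1 -203.9   59.5   52.7  -78.1]
```

View pics/w8c.png

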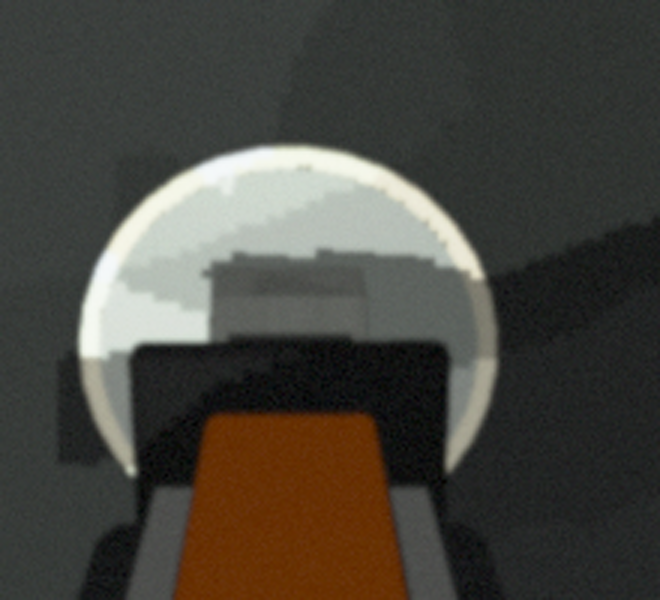

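The foot is centred across the mat (foot centre column 289, mat centre column 288.5). Checking the x direction numerically before setting it down.

Run:
```python
from h import *
s=dict(np.load('w8.npz')); P=lambda u,v,z: plane(s,180+u/3,100+v/3,z)[:2]
zf=91.5-74.7+4
print('mat',(P(288.5,147,4)+[45*.9976,45*.07]).round(1), 'foot',(P(289,266,zf)+[24*.9976,24*.07]).round(1),P(80,340,4),P(497,340,4))
t=dict(np.load('w7.npz'));m=masks(t)['blue']; c=blob(m,(150,80,420,230),9); print(cv2.boundingRect(c.astype(np.int32)))
v0=c[:,1].min()+3; u=c[np.abs(c[:,1]-v0)<2][:,0]; b1,b2=[plane(t,x,v0-2.5,45)[:2] for x in(u.min(),u.max())]; d=b2-b1; n=np.array([d[1],-d[0]])/np.linalg.norm(d); print(np.linalg.norm(d),((b1+b2)/2+45*n).round(1),np.degrees(np.arctan2(n[1],n[0])))
```

```text
mat [513.9  19.6] foot [513.6  19.7] [513.19284554 -25.37451521] [507.16781691  63.87616864]
(234, 140, 87, 75)
58.173108990776306 [ 521.7 -199.8] 11.886945878286907
```

Request:
{"fn": "servo_tool", "kwargs": {"commands": [{"tx": 0.0, "ty": 0.0, "tz": 0.5, "wx": 0.0, "wy": 0.0, "wz": 0.0, "claw": -1.0}, {"tx": 0.0, "ty": 0.0, "tz": 1.0, "wx": 0.0, "wy": 0.0, "wz": 0.0, "claw": -1.0}, {"tx": 0.0, "ty": 0.0, "tz": 1.3, "wx": 0.0, "wy": 0.0, "wz": 0.0, "claw": -1.0}, {"tx": 0.0, "ty": 0.0, "tz": 1.5, "wx": 0.0, "wy": 0.0, "wz": 0.0, "claw": -1.0}, {"tx": 0.0, "ty": 0.0, "tz": 1.55, "wx": 0.0, "wy": 0.0, "wz": 0.0, "claw": -1.0}, {"tx": 0.0, "ty": 0.0, "tz": 1.6, "wx": 0.0, "wy": 0.0, "wz": 0.0, "claw": -1.0}, {"tx": 0.0, "ty": 0.0, "tz": 1.65, "wx": 0.0, "wy": 0.0, "wz": 0.0, "claw": -1.0}, {"tx": 0.0, "ty": 0.0, "tz": 1.65, "wx": 0.0, "wy": 0.0, "wz": 0.0, "claw": -1.0}, {"tx": 0.0, "ty": 0.0, "tz": 1.65, "wx": 0.0, "wy": 0.0, "wz": 0.0, "claw": -1.0}]}}

```text
time_s: 15.7
tcp_pos: [512.4, 19.6, 74.8]
eef_rot: [0.0, -0.034, 0.999, -0.0]
ft_force: [-3.9, -0.5, 4.9]
opening: 0.271
```

Request:
{"fn": "servo_tool", "kwargs": {"commands": [{"tx": 0.0, "ty": 0.0, "tz": 0.05, "wx": 0.0, "wy": 0.0, "wz": 0.0, "claw": -1.0}, {"tx": 0.0, "ty": 0.0, "tz": 0.05, "wx": 0.0, "wy": 0.0, "wz": 0.0, "claw": -1.0}]}}

```text
time_s: 15.9
tcp_pos: [512.5, 19.6, 74.8]
eef_rot: [0.0, -0.034, 0.999, -0.0]
ft_force: [-5.3, 0.2, 7.1]
opening: 0.273
```

Request:
{"fn": "servo_tool", "kwargs": {"commands": [{"tx": 0.05, "ty": 0.0, "tz": -0.05, "wx": 0.0, "wy": 0.0, "wz": 0.0, "claw": -1.0}, {"tx": 0.05, "ty": 0.0, "tz": -0.07, "wx": 0.0, "wy": 0.0, "wz": 0.0, "claw": -1.0}, {"tx": 0.05, "ty": 0.0, "tz": -0.07, "wx": 0.0, "wy": 0.0, "wz": 0.0, "claw": -0.4}, {"tx": 0.05, "ty": 0.0, "tz": -0.07, "wx": 0.0, "wy": 0.0, "wz": 0.0, "claw": -0.3}, {"tx": 0.05, "ty": 0.0, "tz": -0.07, "wx": 0.0, "wy": 0.0, "wz": 0.0, "claw": -0.2}, {"tx": 0.05, "ty": 0.0, "tz": -0.07, "wx": 0.0, "wy": 0.0, "wz": 0.0, "claw": 0.1}, {"tx": 0.05, "ty": 0.0, "tz": -0.07, "wx": 0.0, "wy": 0.0, "wz": 0.0, "claw": 0.1}, {"tx": 0.05, "ty": 0.0, "tz": -0.07, "wx": 0.0, "wy": 0.0, "wz": 0.0, "claw": 0.1}], "newtons": 20}}

```text
time_s: 16.7
tcp_pos: [511.7, 19.7, 74.0]
eef_rot: [-0.0, -0.033, 0.999, 0.0]
ft_force: [-0.5, -0.2, -0.8]
opening: 0.551
```

Request:
{"fn": "servo_tool", "kwargs": {"commands": [{"tx": 0.0, "ty": 0.0, "tz": -1.0, "wx": 0.0, "wy": 0.0, "wz": 0.0, "claw": 0.2}, {"tx": 0.0, "ty": 0.0, "tz": -3.0, "wx": 0.0, "wy": 0.0, "wz": 0.0, "claw": 0.2}, {"tx": 0.0, "ty": 0.0, "tz": -6.0, "wx": 0.0, "wy": 0.0, "wz": 0.0, "claw": 0.2}, {"tx": 0.0, "ty": 0.0, "tz": -10.0, "wx": 0.0, "wy": 0.0, "wz": 0.0, "claw": 0.2}, {"tx": 0.0, "ty": 0.0, "tz": -14.0, "wx": 0.0, "wy": 0.0, "wz": 0.0, "claw": 0.2}, {"tx": 0.0, "ty": 0.0, "tz": -16.0, "wx": 0.0, "wy": 0.0, "wz": 0.0, "claw": 0.2}, {"tx": 6.0, "ty": 0.0, "tz": -16.0, "wx": 0.0, "wy": 0.0, "wz": 0.0, "claw": 0.2}, {"tx": 8.0, "ty": 0.0, "tz": -16.0, "wx": 0.0, "wy": 0.0, "wz": 0.0, "claw": 0.2}, {"tx": 8.0, "ty": 0.0, "tz": -16.0, "wx": 0.0, "wy": 0.0, "wz": 0.0, "claw": 0.2}]}}

```text
time_s: 17.6
tcp_pos: [430.4, 14.0, 236.4]
eef_rot: [0.002, -0.034, 0.999, 0.001]
ft_force: [-0.2, 1.5, 0.9]
opening: 0.601
```

Run:
```python
from h import *
s=snap('wrist','w9.png'); np.savez('w9.npz',**s); print(telemetry.state()['ft_force'].round(1)); H,S,V=np.moveaxis(hsv(s),2,0)
print('tag',rect(s,blob(masks(s)['blue'],(0,60,200,330),9),45))
go([513,20,75],4)
```

```text
[ 0.8 -0.3  0.8]
tag [ 520.6 -198.    90.2   60.7   11.6]
tcp [431.4  14.3 236. ] t 17.65 q6 -2.01 -> t cm [-8.12 -0.   16.13] w deg [ 0.08  0.21 -0.12]
```

View pics/w9.png

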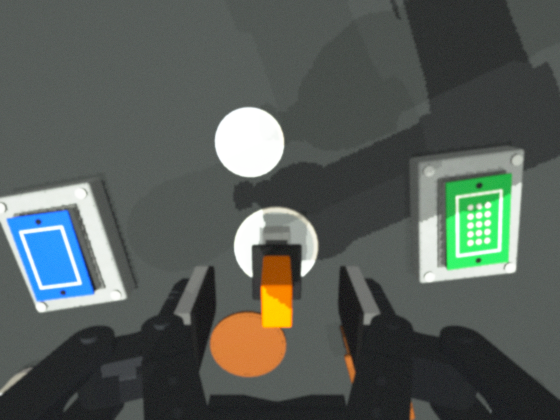

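Run:
```python
from h import *
t=snap('top'); H,S,V=np.moveaxis(hsv(t),2,0)
print('handle',rect(t,blob((H<20)&(S>150)&(V>120),(228,205,270,250)),124),'tag',rect(t,blob(masks(t)['blue'],(300,190,365,260),9),45))
print(robot.job_done())
```

```text
handle [516.3  20.6  28.   20.8   1.3] tag [ 521.7 -198.6   90.5   59.7   11.8]
the job is handed in; nothing more can be done
None
```

I embossed the blue tag, stood the die back upright on the middle of its mat, and handed the job in at about 18 s of the 53 s limit.

- **Pressing:** The foot was centred in the frame to within about 1 mm and parallel to it. The travel stopped dead at about 8 mm while the total force rose from about 11.5 to 15 N. That is past the spring's 12 N, so the anvil was on its hard stop. I held it there for about 1.5 s. The peak I saw on the tag was about 15 N, well under 45 N.
- **Tag after the lift:** The blue tag measured (521.7, -198.6) mm at 11.8°, against (521.5, -198.6) mm at 11.7° at the start, so it did not slide.
- **Die on its mat:** Just before release the foot was within about 0.5 mm of the mat's centre. The last wrist picture shows the die upright and centred, with the gripper clear.
- **Weaker or differing checks:**
  - The final top view put the handle at (516.3, 20.6) mm, about 3 mm off in x. The handle measured only 28 mm long there instead of 38 mm, so it was partly hidden, probably by the gripper, and I did not rely on that reading.
  - The two views placed the mat's centre about 2 mm apart in y.
  - There was 3–5 N of sideways force during the press, with no visible slip.
  - The camera shows no embossed dots on the blue tag, so the embossing rests on the force and travel readings.
- **Refused command:** My first move command was refused and nothing moved; I resent it in the right form.

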